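# Click the sample stand's colour wheel to the tube's colour

### The arm

A 7-joint arm with a two-finger parallel gripper is mounted at the origin on a cart in front of the work surface, level with it; the furniture and walls round the work are solid. World frame = base frame: x ahead of the robot, y to its left, z up, the work surface at z = 0. Lengths are in mm, angles in rad, forces in N, time in s.
With the tool pointing down it reaches from about 425 to 875 mm from the base axis. Payload 4.7 kg.
Tool frame: the origin (TCP) lies on the front face of the gripper's body, between the roots of the fingers; the fingertips stand 70 mm ahead of it and the grasp point (between the pads) lies 51 mm ahead of it (r.hold_point_z is the distance from the TCP to the grasp point, in mm); z points along the fingers, x is the direction in which the jaws open and shut, and the axes are right-handed (so a half turn about z gives the same grasp; the last joint's range is limited). The gripper opens to 87 mm and grips with 3 to 60 N. Pads are 19 mm wide; open, the fingers measure 117 mm over their backs; the gripper's body (75 mm by 190 mm) begins 51 mm behind the grasp point.
Start: joints at [1.357, 0.321, -0.07, 1.45, 0.023, 1.371, -0.057], TCP at [146.772, -633.227, 292.287] pointing down, gripper open.
Joint ranges: [-2.86, 2.86], [-0.3, 2.09], [-1.38, 1.24], [0.06, 2.45], [-1.56, 4.7], [0.09, 2.05], [-2.69, 2.69]. Speed limits (rad/s): [2.57, 2.57, 3.14, 3.14, 3.14, 3.14, 3.14].

### API

Orientations are given as a unit quaternion [x, y, z, w].
In Python, from plant import monitor, cams, ticket, r gives the robot as it stands.
- The arm moves only by the tool servo_tool, never from a script. Its argument "plan" is a list of rows, each a list of 7 numbers: the turn, a rotation vector about the world's x, y, z scaled (see below), then the shift along the world's x, y, z scaled (see below), then the opening, from 0 (shut) to 1 (fully open). In form: [[wx, wy, wz, x, y, z, hand], ...]. A call has 1 to 12 rows; each row shifts and turns the commanded pose from where the row before left it; what a row does not reach is not made up. The controller multiplies each number of a shift by 2.5 cm and each number of a turn by 5 degrees. A row lasts 1/12 s, in which the tool goes at most 41.7 mm and 7.16 degrees, less where a joint would pass 70% of its speed; a pose out of reach is approached as far as the arm can. A call with a number of a shift or a turn outside -1 to 1 is refused whole. A call with a gripper value outside its range is refused whole. The fingers move at their own pace and stop on an object; "force" is the grip in N (left out, the last holds). Time passes only in rows, so rows that do not move let the fingers close. It gives the time, the measured TCP pose, the force and the opening at its end, in the units of the state.
- monitor.get_obs(): the state, without advancing time (a new reading comes with each control period).
- cams.camera(name): name is "side" or "top" or "wrist"; returns a dict with "color" (400x640x3 uint8, red, green, blue), "fovy" (degrees; the focal length in pixels is half the picture's height over the tangent of half this angle, whatever the lens; pixels are square), "cx", "cy" (the principal point, pixels), "extrinsics" (4x4, takes a point from camera to world coordinates). Camera axes: x right, y down, z forward; pixel columns grow to the right and rows downward; lengths in mm; the calibration is good to about 2 mm. The wrist camera is an equidistant fisheye: a pixel r from the principal point sees the ray r / f radians off the axis. A picture is of the moment at which its call begins. There is no depth.
- ticket.close_job(): hands the job in, once; it reports no verdict.
The state is a dict: "time_s": time; "joints": joint angles; "qvel": joint speeds; "effort": joint torques, N m; "eef_pos": TCP position; "tcp_rot": TCP orientation; "contact_force": force on the tool from outside, world axes, zero at the start; "torque": the same for the moment, N m; "gripper_width": finger opening in mm.
Only numpy, scipy, OpenCV 4.12 (cv2) and the standard library are available. Lean on these libraries where they do the work, as an engineer would, in place of code of your own. Each camera call takes 0.05 s, during which the arm holds its last target. There are 200 camera calls.

### The job

One tube stands in the well of the small sample stand. With a fingertip, flick the stand's paddle thumbwheel on, click by click, until the paddle of the same colour as that tube's cap stands straight up between the two black pointers, settled on its click; do not run past it. Leave the tubes where they stand, and do not lift or disturb anything around.

Things in the scene. Friction and masses are not known exactly. Their poses are not given: they have to be found in the camera images.
- stand: White sample stand, fixed to the table; base plate 150 x 100 x 10 mm. Origin: centre of its underside; x points from its front (thumbwheel end) to its rear (tube well end), y to its left, z up. The wheel turns between two grey cheeks, 30 mm long in x, outer faces 22.5 mm either side of the centre line, round tops 81 mm above the table.
- axle (a point): Centre of the thumbwheel, 27 mm in front of the stand's origin and 66 mm above the table; the axle runs along the stand's y. Wheel: black drum, radius 23 mm, 26 mm wide, with six flat radial paddles every 60 degrees that reach 34 mm from the axle, each 5 mm thick and 26 mm wide. In the order in which they come up to the top: white, white, red, blue, yellow, white.
- front (a point): Fixed point on the stand, 29 mm in front of the axle and 17 mm above it: the outer edge of the front paddle when the wheel rests on a click; that paddle then slopes up to the front at 30 degrees. Pushing its outer end down until it is a little below level carries the wheel over the click. In front of and below it all is open, down to the base plate.
- pointer (a point): Fixed point on the stand, 34 mm straight above the axle, where the outer edge of the upright paddle is; level with the tips of the two slim black pointers (7 mm in x, tips 102.5 mm above the table), one on each cheek.
- wheel (a joint): Turn of the wheel in rad; grows as the front paddle goes down and the top comes to the front. A click is 1.047 (60 degrees): a detent holds the wheel at each whole click, with one paddle straight up, and pulls it on once past half. Needs about 3 N at a paddle. 0: first white up; 2.094: red; 3.142: blue; 4.189: yellow. Starts at 0 or 1.047; end stops just below 0 and above 5.2.
- well (a point): Centre of the floor of the stand's tube well, 10 mm above the table, 73 mm behind the axle; square white sleeve 26.5 mm wide, its rim 55 mm above the table. The tube in it stands to 108 mm above the table.
- sample_tube_1: Sample tube, red cap, 16 mm in diameter at the cap, 98 mm long, standing upright either in the stand's well or in the waiting holder. Origin: centre of its underside; z up.
- sample_tube_2: Sample tube, blue cap, 16 mm in diameter at the cap, 98 mm long, standing upright either in the stand's well or in the waiting holder. Origin: centre of its underside; z up.
- sample_tube_3: Sample tube, yellow cap, 16 mm in diameter at the cap, 98 mm long, standing upright either in the stand's well or in the waiting holder. Origin: centre of its underside; z up.
- vial_2: Small glass vial with a green cap, 23 mm in diameter, 48 mm tall, standing to the right of the stand. Origin: centre of its underside.
- oximeter: Blue and white finger oximeter, 33 x 58 x 30 mm, lying on the table. Origin: centre of its underside.
- holder: Waiting holder, fixed to the table to the left of the stand: grey base 50 x 90 x 10 mm with two white square sleeves, 55 mm high, in which the two other tubes stand (tops 108 mm above the table). Origin: centre of its underside.
Mind the look-alikes: they are no part of the job. What is shaped like the stand but pink or turquoise is not meant.

How it is judged:
By the outcome, as a careful person would: the job done as asked, in the order asked, and still so for the second after the job is handed in, with the robot touching nothing.
It also fails if it takes over 45 s, if anything falls off the work surface, if the arm or the gripper's body presses on something with over 40 N, if the wrist force passes 120 N, or if a joint passes its speed limit or range.

## Working session

There is one attempt and no reset: what is moved stays moved. The work goes in short steps, Python scripts to look and compute and a tool call to move; the robot and the scene stay as the last step left them, time stands still between calls to the robot, and variables do not carry over. Pictures are saved under pics/ and viewed, about 8 in all and at most 12, crops included, and the job is handed in when it is done.

Besides the shell and the picture viewer there is one more tool, called after ">>>" in YAML: its name, and indented under it one key for each argument. servo_tool: Moves the arm, as the interface text tells. Its arguments: {"type":"object","properties":{"plan":{"type":"array"},"force":{"type":"number"}},"required":["plan"]}

```bash
mkdir -p pics; ls
cat > h.py <<'E'
import numpy as np, cv2
from plant import monitor, cams, ticket, r
def shot(n,f):
    c=cams.camera(n); cv2.imwrite(f'pics/{f}.png',c['color'][:,:,::-1]); np.savez(f'pics/{f}.npz',**{k:c[k] for k in('fovy','cx','cy','extrinsics')}); return c
def load(f): return dict(np.load(f'pics/{f}.npz'))
def ray(c,u,v):
    f=200/np.tan(np.radians(float(c['fovy'])/2)); d=np.array([(u-c['cx'])/f,(v-c['cy'])/f,1]); E=c['extrinsics']
    return E[:3,3],E[:3,:3]@d
def at_z(c,u,v,z):
    o,d=ray(c,u,v); return o+d*(z-o[2])/d[2]
def proj(c,P):
    f=200/np.tan(np.radians(float(c['fovy'])/2)); E=c['extrinsics']; p=E[:3,:3].T@(np.array(P)-E[:3,3]); return c['cx']+f*p[0]/p[2],c['cy']+f*p[1]/p[2]
def crop(f,x0,y0,x1,y1,s,o):
    i=cv2.imread(f'pics/{f}.png')[y0:y1,x0:x1]; cv2.imwrite(f'pics/{o}.png',cv2.resize(i,None,fx=s,fy=s,interpolation=cv2.INTER_CUBIC))
E
python3 - <<'E'
from h import *
a=shot('top','top0');b=shot('side','side0')
for c in(a,b): print(c['fovy'],c['cx'],c['cy'],np.round(c['extrinsics'],3).tolist())
i=np.vstack([cv2.imread('pics/top0.png'),cv2.imread('pics/side0.png')]); cv2.imwrite('pics/both0.png',cv2.resize(i,(480*1,600)))
print(monitor.get_obs())
E
```

```text
pics
50.7591754564266 315.38438520578836 197.65275825195613 [[0.019, -0.984, 0.178, 373.846], [-1.0, -0.021, -0.009, -29.258], [0.013, -0.177, -0.984, 1126.602], [0.0, 0.0, 0.0, 1.0]]
42.9357497175861 311.5536075244147 193.44826751372383 [[0.866, 0.285, -0.412, 1231.878], [0.501, -0.463, 0.732, -1166.97], [0.018, -0.839, -0.543, 951.294], [0.0, 0.0, 0.0, 1.0]]
{'time_s': 0.1, 'joints': array([ 1.35710133,  0.32174571, -0.07005077,  1.45154422,  0.02260035,
        1.37082978, -0.05685789]), 'qvel': array([ 1.63021373e-05, -1.80805490e-03,  3.31765256e-04, -3.30339649e-03,
       -4.77767463e-04,  8.35544517e-04, -3.05217899e-04]), 'effort': array([ 3.76346115e-04, -4.92570090e+01, -4.05286644e-01, -3.13399637e+01,
       -6.40922436e-02,  3.94174398e-02,  5.81844051e-05]), 'eef_pos': array([ 146.64191726, -632.8509824 ,  291.27699856]), 'tcp_rot': array([ 7.82900298e-01, -6.22146579e-01, -7.13124578e-04, -4.99236739e-04]), 'contact_force': array([0.14905732, 0.49833613, 0.33091698]), 'torque': array([ 0.02822891,  0.00282782, -0.07737879]), 'gripper_width': 87.38518144639306}
```

View pics/top0.png

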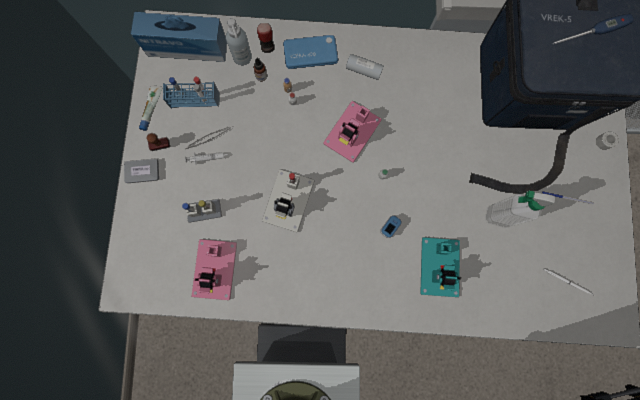

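View pics/side0.png

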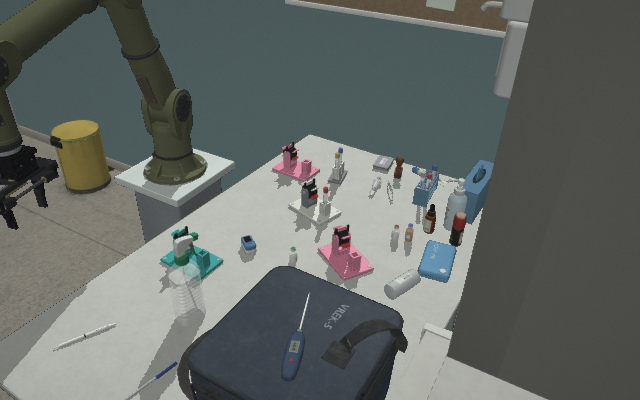

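The top view shows these stand-like things: white (288,200), pink (352,130), pink (214,268) and turquoise (440,267). I choose the white one. The tube in its well, at (293,177), looks red-capped. Next I check it in one close crop.

Run:
```python
from h import *
crop('top0',255,160,325,240,7,'a'); crop('side0',280,165,350,230,7,'b')
a=cv2.imread('pics/a.png');b=cv2.imread('pics/b.png')
b=cv2.resize(b,None,fx=300/490,fy=300/490) if 0 else b
H=600; m=np.zeros((560,800,3),np.uint8); a=cv2.resize(a,(400,457)); b=cv2.resize(b,(400,371)); m[:457,:400]=a; m[:371,400:]=b
cv2.imwrite('pics/ab.png',m)
```

```text
(no output)
```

View pics/ab.png

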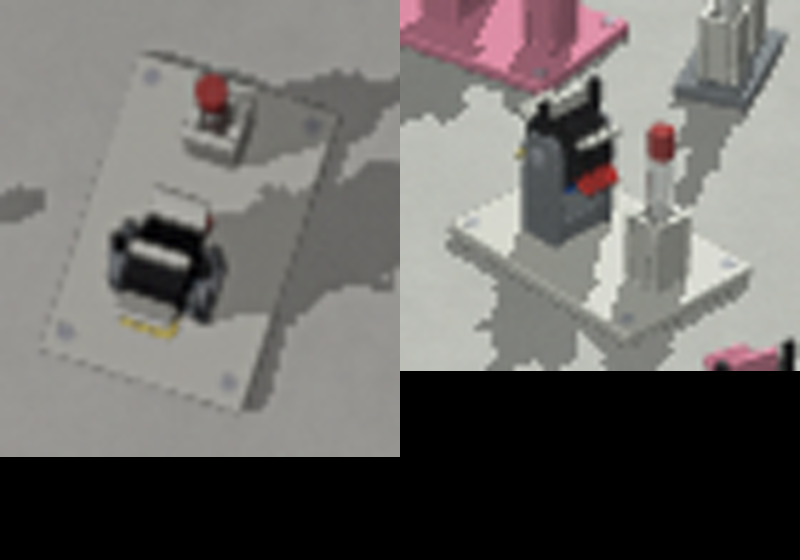

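Run:
```python
from h import *
from scipy.optimize import least_squares
c=load('top0'); s=load('side0')
q=lambda x,y:(255+(x+.5)/5.714-.5,160+(y+.5)/5.714-.5)
k=lambda x,y:(280+(x-400+.5)/5.714-.5,165+(y+.5)/5.714-.5)
# crop corners: rear-left, rear-right, front-right, front-left (base top z=10)
L=[(75,50,10),(75,-50,10),(-75,-50,10),(-75,50,10)]
px=[q(145,52),q(338,118),q(243,408),q(42,350)]
W=np.array([at_z(c,*p,10) for p in px]);print(W.round(1))
# side: front-right?,rear corners
def Wd(p,l): C,S=np.cos(p[2]),np.sin(p[2]); return np.array([p[0]+C*l[0]-S*l[1],p[1]+S*l[0]+C*l[1],l[2]])
obs=[(c,l,p) for l,p in zip(L,px)]+[(c,(46,0,108),q(211,92)),(s,(46,0,108),k(661,126)),(s,(75,-50,10),k(627,335)),(s,(75,50,10),k(750,263)),(s,(-75,-50,10),k(448,225)),(c,(-27,0,100),q(162,254))]
f=lambda p:np.concatenate([np.array(proj(cc,Wd(p,l)))-pp for cc,l,pp in obs])
r0=least_squares(f,[*W.mean(0)[:2],0],loss='soft_l1');p=r0.x;print(p,f(p).reshape(-1,2).round(1).tolist())
for n,l in dict(axle=(-27,0,66),front=(-56,0,83),pointer=(-27,0,100),well=(46,0,10)).items(): print(n,Wd(p,l).round(1))
print('holder',at_z(c,204,210,10),'ox',at_z(c,391,226,15),'pink',at_z(c,206,280,80),'pink2',at_z(c,348,131,80),'vial',at_z(c,383,174,40))
o=monitor.get_obs()
from scipy.spatial.transform import Rotation as R
print(R.from_quat(o['tcp_rot']).as_matrix().round(3))
```

```text
[[653.3  58.   10. ]
 [623.2 -34.6  10. ]
 [484.4   6.7  10. ]
 [509.5 101.   10. ]]
[ 5.67364581e+02  3.33169575e+01 -2.83263066e-01] [[-0.9, -0.0], [0.4, -0.8], [0.1, 1.1], [-0.5, 0.1], [0.3, 0.0], [-0.1, 0.8], [0.0, 0.2], [0.5, 0.5], [-0.5, -0.5], [-0.1, -0.1]]
axle [541.4  40.9  66. ]
front [513.6  49.   83. ]
pointer [541.4  40.9 100. ]
well [611.5  20.5  10. ]
holder [535.37001993 256.51853916  10.        ] ox [ 502.32016036 -242.01632221   15.        ] pink [353.6988768  222.41698664  80.        ] pink2 [ 740.51369815 -120.65671294   80.        ] vial [ 637.4799109  -217.70572104   40.        ]
[[ 0.226 -0.974 -0.   ]
 [-0.974 -0.226  0.002]
 [-0.002  0.    -1.   ]]
```

The crop shows the red-capped tube in the white stand's well (crop 211,92). The upright paddle is white, the rear paddle next up is white, and red is the one below it. The yellow paddle is low at the front. So the wheel is at 0 and red needs 2 clicks.

I will shut the fingers, turn the jaw axis along the stand's y, and travel high around to the front.

>>> servo_tool:
  plan:
    - [0, 0, -0.5, 1, 0.8, 0, 0]
    - [0, 0, -0.5, 1, 0.8, 0, 0]
    - [0, 0, -0.5, 1, 0.8, 0, 0]
    - [0, 0, -0.5, 1, 0.8, 0, 0]
    - [0, 0, -0.5, 1, 0.8, 0, 0]
    - [0, 0, -0.5, 1, 0.8, 0, 0]
    - [0, 0, -0.5, 1, 0.8, 0, 0]
    - [0, 0, -0.5, 1, 0.8, 0, 0]
    - [0, 0, -0.5, 1, 0.8, 0, 0]
    - [0, 0, -0.5, 1, 0.8, 0, 0]
    - [0, 0, -0.5, 1, 0.8, 0, 0]
    - [0, 0, -0.5, 1, 0.8, 0, 0]

```text
time_s: 1.1
eef_pos: [447.6, -391.9, 291.9]
tcp_rot: [-0.594, 0.804, 0.0, -0.0]
contact_force: [0.7, -0.8, -0.1]
gripper_width: 14.9
```

>>> servo_tool:
  plan:
    - [0, 0, 0, 0, 1, 0, 0]
    - [0, 0, 0, 0, 1, 0, 0]
    - [0, 0, 0, 0, 1, 0, 0]
    - [0, 0, 0, 0, 1, 0, 0]
    - [0, 0, 0, 0, 1, 0, 0]
    - [0, 0, 0, 0, 1, 0, 0]
    - [0, 0, 0, 0, 1, 0, 0]
    - [0, 0, 0, 0, 1, 0, 0]
    - [0, 0, 0, 0, 1, 0, 0]
    - [0, 0, 0, 0, 1, 0, 0]
    - [0, 0, 0, 0, 1, 0, 0]
    - [0, 0, 0, 0, 1, 0, 0]

```text
time_s: 2.1
eef_pos: [446.3, -92.0, 292.0]
tcp_rot: [-0.595, 0.804, 0.0, -0.0]
contact_force: [0.5, -0.3, -0.0]
gripper_width: 0.3
```

>>> servo_tool:
  plan:
    - [0, 0, 0, 0.42, 0.95, 0, 0]
    - [0, 0, 0, 0.42, 0.95, 0, 0]
    - [0, 0, 0, 0.42, 0.95, 0, 0]
    - [0, 0, 0, 0.42, 0.95, 0, 0]
    - [0, 0, 0, 0.42, 0.95, 0, 0]
    - [0, 0, 0, 0.42, 0.95, 0, 0]
    - [0, 0, 0, 0, 0, -1, 0]
    - [0, 0, 0, 0, 0, -1, 0]
    - [0, 0, 0, 0, 0, -1, 0]
    - [0, 0, 0, 0, 0, -0.5, 0]
    - [0, 0, 0, 0, 0, 0, 0]

```text
time_s: 3.02
eef_pos: [507.7, 48.9, 201.6]
tcp_rot: [-0.595, 0.804, 0.002, -0.003]
contact_force: [0.0, 0.4, 0.2]
gripper_width: 0.8
```

Run:
```python
from h import *
from scipy.spatial.transform import Rotation as R
o=monitor.get_obs();print(o['joints'].round(2),o['eef_pos'].round(1),o['contact_force'].round(2))
m=R.from_quat(o['tcp_rot']).as_matrix();print(m.round(3),np.degrees(np.arctan2(m[1,0],m[0,0])))
a=shot('top','t1');b=shot('side','s1')
for n,c in(('t',a),('s',b)): print(n,proj(c,(541.4,40.9,66)),proj(c,o['eef_pos']-[0,0,70]))
crop('t1',230,140,340,240,3.6,'a');crop('s1',265,120,375,220,3.6,'b')
cv2.imwrite('pics/ab1.png',np.hstack([cv2.imread('pics/a.png'),cv2.imread('pics/b.png')]))
```

```text
[ 0.48  0.14 -0.67  1.88  0.09  1.15 -2.09] [507.7  48.9 201.6] [0.   0.45 0.17]
[[-0.291 -0.957 -0.006]
 [-0.957  0.291  0.   ]
 [ 0.002  0.006 -1.   ]] -106.943088178571
t (np.float64(283.6452282471322), np.float64(206.17473450608932)) (np.float64(278.12595858220686), np.float64(215.7714254183426))
s (np.float64(308.7686681581252), np.float64(189.51383058295204)) (np.float64(301.26539694655776), np.float64(168.166005927526))
```

View pics/ab1.png

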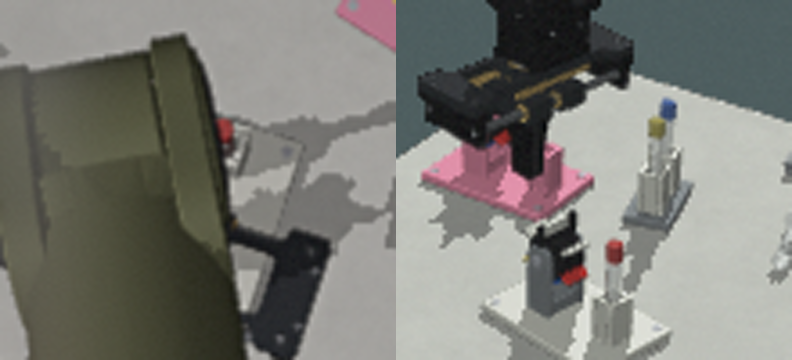

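The finger hangs in front of the wheel, about 34 mm ahead of the axle, and the side view stays open. Now down to just above the paddle, then press slowly.

>>> servo_tool:
  plan:
    - [0, 0, 0, 0, 0, -0.6, 0]
    - [0, 0, 0, 0, 0, -0.6, 0]
    - [0, 0, 0, 0, 0, -0.4, 0]
    - [0, 0, 0, 0, 0, 0, 0]
    - [0, 0, 0, 0, 0, -0.16, 0]
    - [0, 0, 0, 0, 0, -0.16, 0]
    - [0, 0, 0, 0, 0, -0.16, 0]
    - [0, 0, 0, 0, 0, 0, 0]

```text
time_s: 3.78
eef_pos: [509.7, 49.5, 152.7]
tcp_rot: [-0.595, 0.804, 0.0, -0.0]
contact_force: [-0.1, 0.5, 1.3]
gripper_width: 0.9
```

>>> servo_tool:
  plan:
    - [0, 0, 0, 0, 0, -0.12, 0]
    - [0, 0, 0, 0, 0, -0.12, 0]
    - [0, 0, 0, 0, 0, -0.12, 0]
    - [0, 0, 0, 0, 0, 0, 0]

```text
time_s: 4.12
eef_pos: [509.5, 49.5, 143.2]
tcp_rot: [-0.595, 0.804, 0.0, -0.0]
contact_force: [-1.4, 0.5, 2.1]
gripper_width: 0.5
```

>>> servo_tool:
  plan:
    - [0, 0, 0, 0, 0, -0.12, 0]
    - [0, 0, 0, 0, 0, -0.12, 0]
    - [0, 0, 0, 0, 0, -0.12, 0]
    - [0, 0, 0, 0, 0, 0, 0]

```text
time_s: 4.45
eef_pos: [508.8, 49.3, 133.6]
tcp_rot: [-0.595, 0.804, 0.001, -0.001]
contact_force: [-1.3, 0.5, -1.6]
gripper_width: 0.4
```

Run:
```python
from h import *
shot('side','s2'); crop('s2',280,130,350,230,6,'b2')
o=monitor.get_obs();print(o['eef_pos'],o['contact_force'])
```

```text
[508.86391063  49.32064683 133.75959093] [-1.48760835  0.50290238 -1.88122059]
```

View pics/b2.png

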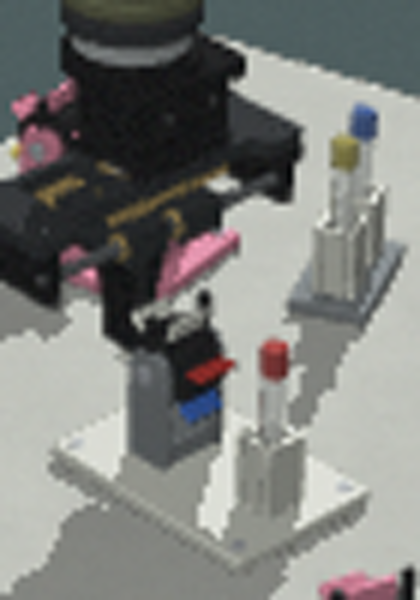

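The wheel is past half: red has risen at the rear, and the next paddle now rests on the finger. I back off to the front, then up, and look.

>>> servo_tool:
  plan:
    - [0, 0, 0, -0.4, 0.12, 0, 0]
    - [0, 0, 0, -0.4, 0.12, 0, 0]
    - [0, 0, 0, -0.4, 0.12, 0, 0]
    - [0, 0, 0, -0.4, 0.12, 0, 0]
    - [0, 0, 0, 0, 0, 0.6, 0]
    - [0, 0, 0, 0, 0, 0.7, 0]
    - [0, 0, 0, 0, 0, 0.7, 0]
    - [0, 0, 0, 0, 0, 0, 0]

```text
time_s: 5.17
eef_pos: [471.0, 61.9, 188.1]
tcp_rot: [-0.595, 0.803, -0.002, 0.002]
contact_force: [1.9, -0.2, -0.6]
gripper_width: 0.4
```

Run:
```python
from h import *
shot('side','s3'); crop('s3',280,130,350,230,6,'b3')
o=monitor.get_obs();print(o['eef_pos'],o['contact_force'])
```

```text
[470.37353394  61.56790195 186.60762732] [-0.23519862  0.40106842 -0.06806348]
```

View pics/b3.png

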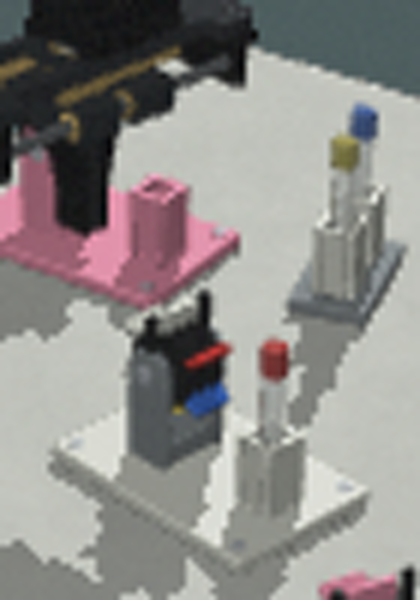

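One click is done: white is up, red is next at the rear, and blue is below it. The same stroke once more.

>>> servo_tool:
  plan:
    - [0, 0, 0, 0.4, -0.12, 0, 0]
    - [0, 0, 0, 0.4, -0.12, 0, 0]
    - [0, 0, 0, 0.4, -0.12, 0, 0]
    - [0, 0, 0, 0.4, -0.12, 0, 0]
    - [0, 0, 0, 0, 0, -0.5, 0]
    - [0, 0, 0, 0, 0, -0.5, 0]
    - [0, 0, 0, 0, 0, -0.2, 0]
    - [0, 0, 0, 0, 0, 0, 0]

```text
time_s: 5.88
eef_pos: [507.9, 49.7, 152.3]
tcp_rot: [-0.596, 0.803, 0.002, -0.002]
contact_force: [-1.0, 0.7, 0.7]
gripper_width: 0.7
```

>>> servo_tool:
  plan:
    - [0, 0, 0, 0, 0, -0.12, 0]
    - [0, 0, 0, 0, 0, -0.12, 0]
    - [0, 0, 0, 0, 0, -0.12, 0]
    - [0, 0, 0, 0, 0, -0.12, 0]
    - [0, 0, 0, 0, 0, 0, 0]

```text
time_s: 6.3
eef_pos: [509.7, 49.3, 142.4]
tcp_rot: [-0.595, 0.804, -0.0, 0.0]
contact_force: [-1.2, 1.0, 1.1]
gripper_width: 0.7
```

Down another 9 mm to match the first stroke's depth.

>>> servo_tool:
  plan:
    - [0, 0, 0, 0, 0, -0.12, 0]
    - [0, 0, 0, 0, 0, -0.12, 0]
    - [0, 0, 0, 0, 0, -0.12, 0]
    - [0, 0, 0, 0, 0, 0, 0]
    - [0, 0, 0, 0, 0, 0, 0]

```text
time_s: 6.72
eef_pos: [508.6, 49.5, 132.9]
tcp_rot: [-0.595, 0.803, 0.001, -0.001]
contact_force: [-4.2, 2.0, 0.1]
gripper_width: 0.5
```

>>> servo_tool:
  plan:
    - [0, 0, 0, -0.4, 0.12, 0, 0]
    - [0, 0, 0, -0.4, 0.12, 0, 0]
    - [0, 0, 0, -0.4, 0.12, 0, 0]
    - [0, 0, 0, -0.4, 0.12, 0, 0]
    - [0, 0, 0, 0, 0, 0.6, 0]
    - [0, 0, 0, 0, 0, 0.8, 0]
    - [0, 0, 0, 0, 0, 0.8, 0]
    - [0, 0, 0, 0, 0, 0.8, 0]
    - [0, 0, 0, 0, 0, 0.8, 0]
    - [0, 0, 0, 0, 0, 0, 0]
    - [0, 0, 0, 0, 0, 0, 0]

```text
time_s: 7.63
eef_pos: [469.9, 61.5, 229.9]
tcp_rot: [-0.595, 0.804, -0.001, 0.001]
contact_force: [0.1, -0.1, -0.2]
gripper_width: 0.2
```

Run:
```python
from h import *
shot('side','s4'); crop('s4',280,150,350,230,7,'b4')
o=monitor.get_obs();print(o['eef_pos'],o['contact_force'])
c=load('s4');print('tip px in crop',[((u-280)*7,(v-150)*7) for u,v in [proj(c,(541.4,40.9,100))]])
```

```text
[469.2516152   61.30613714 228.71434467] [ 0.18302763 -0.37664413 -0.76154819]
tip px in crop [(np.float64(202.4993138306388), np.float64(213.97620622761204))]
```

View pics/b4.png

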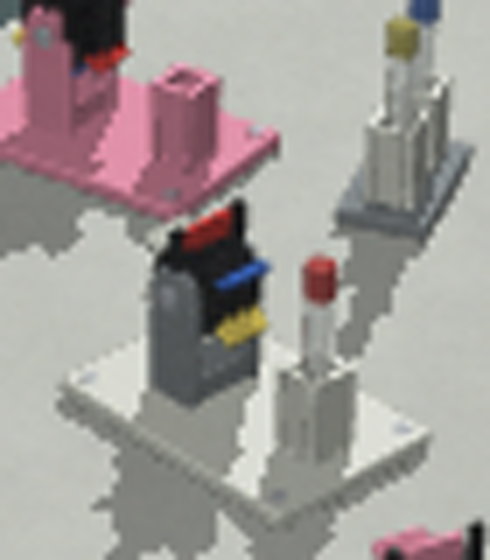

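The red paddle stands upright between the pointers (crop 207,228), with blue next at the rear and yellow below it. The tubes have not moved and the arm is clear, so I hand in.

```bash
python3 -c "
from plant import ticket
print(ticket.close_job())"
```

```text
the job is handed in; nothing more can be done
None
```

The red paddle now stands straight up between the two black pointers on the white stand, matching the red-capped tube in its well. The job is handed in, after about 7.7 s of robot time.

- **What I did:** the wheel started with the first white paddle up, so red needed two clicks. I made two slow presses on the front paddle with the closed fingertips. After each press I backed off to the front and rose clear.
- **Last checks:** the final side picture shows blue next at the rear and yellow below it, which fits two clicks and no overrun. The tubes stand where they were. The arm is clear with about zero contact force, and the largest force read at the end of any move was about 5 N.
- **Not checked:** I judged the final state from the side camera only. I took no last top picture, because the arm had blocked that view in the earlier one. No check failed or disagreed.

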